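Bolt the lid of the bench test box

TASK

Bolt the lid of the test box shut: take the handle, slide the sprung barrel bolt across with the handle raised until the bolt is fully home against the keeper's end block, and while holding it there turn the handle fully down into the keeper's notch, then let go. Feel for the end block and the notch: do not ram the bolt against the block or force the handle down on the rail (under 15 N on them), seat it gently, and leave the things lying about alone.

Things in the scene. Friction and masses are not known exactly. Their poses are not given: they have to be found in the camera images.
- testbox: cream test box, 200 (x) x 280 (y) x 70 (z), fixed; origin at the centre of its underside, z up. The bolt runs along y near the +x edge of its top. The lid covers the +y part of the top and has a steel lug, 40 high, that the bolt runs through. A dark steel keeper is clamped on the top beside the bolt (see the next entries)
- stop_zone (a point): fixed point of the box on the bolt's axis. The keeper's end block (40 high, 12 thick, across the bolt and bored for it) is the stop: its near face lies within 15 mm of this point along y, a different place each time that no reading gives. Home = the handle's arm touches that face, after 35 to 65 mm of travel
- lug (a point): top centre of the lid's lug. The keeper's notch is the gap, 13 wide along y, between its end block and the end of its rail: opposite the arm when the arm touches the end block. Floor 17, rail 38 above the box top; both lie 30 to 42 from the bolt's axis on the +x side. Over the rail the handle cannot go down past about 1.1 rad
- boltplate: steel base plate and barrel of the bolt, fixed on the box top; origin on the box top (70 above the table) straight below the handle arm's root when the bolt is fully back; axes as the box's: y is the direction in which the bolt is pushed home, +x the side to which the handle turns down; the bolt's axis is 22 above this origin (92 above the table) along y. Barrel: 34 high, 25 to 75 behind (-y of) the origin.
- root (a point): point on the bolt's axis from which the handle's arm springs; slides with the bolt
- knob (a point): centre of the black drum grip at the end of the handle: a cylinder 22 dia and 22 long, its axis along the bolt's; the handle's steel arm is 10 dia and the drum's centre is 75 from the bolt's axis. Pinch the drum's flat ends with the fingers closing along the bolt's axis (y): it turns between the pads, so the gripper can point down all through. Past about 1.2 rad the arm is caught in the notch
- bolt (a joint): bolt travel, m: 0 = fully back (start), grows towards +y. A spring pulls it back, 2 N at 0 rising to 4.4 N at 0.06, plus 1 N friction; let go with the handle raised, it runs back. Home is where the arm meets the end block (0.035 to 0.065, differs each time). In the notch it may spring back by up to 3 mm and is held
- handle (a joint): handle angle, rad: 0 = drum grip straight up over the bolt, grows as it goes down towards +x; 1.57 = level, lying on the notch's floor (a push on the grip bears on that floor about twofold by leverage). Friction 0.035 N m holds it where it is left; starts between -0.3 and 0.35
- solder_spool: bystander: aluminium solder spool, 54 dia x 45 high, upright on the table
- flux_bottle: bystander: white bottle with black cap, 36 dia x 75 high, on the table
- screwdriver: bystander: screwdriver, 160 long, lying on the table
- brush: bystander: bench brush, 150 long, lying on the table beyond the box
- board: bystander: green circuit board 80 x 60, lying on the table
- parts_tray: bystander: grey divided tray 90 x 130 x 22 on the table beyond the box
- screw_jar: bystander: glass jar of screws, 42 dia x 40 high, on the box's deck
- connector: bystander: black connector block 22 x 50 x 14 on the box's lid

How it is judged:
By the outcome, as a careful person would: the job done as asked, in the order asked, and still so for the second after the job is handed in, with the robot touching nothing.
It also fails if it takes over 67 s, if anything falls off the work surface, if the arm or the gripper's body presses on something with over 40 N, if the wrist force passes 120 N, or if a joint passes its speed limit or range.

ROBOT

A 6-joint arm with a two-finger parallel gripper is mounted at the origin on the work surface. World frame = base frame: x ahead of the robot, y to its left, z up, the work surface at z = 0. Lengths are in mm, angles in rad, forces in N, time in s.
With the tool pointing down it reaches from about 400 to 825 mm from the base axis. Payload 7 kg.
Tool frame: the origin (TCP) lies at the very end of the fingers, on their centre line; the grasp point (between the pads) lies 19 mm behind it (robot.grasp_offset is the distance from the TCP to the grasp point, in mm); y points along the fingers, x is the direction in which the jaws open and shut, and the axes are right-handed (so a half turn about y gives the same grasp; the last joint's range is limited). The gripper opens to 85 mm and grips with 20 to 120 N. Pads are 22 mm wide; open, the fingers measure 114 mm over their backs; the gripper's body (76 mm by 85 mm) begins 54 mm behind the grasp point. The pads swing forward as they close: fully open they stand 13 mm farther back than shut.
Start: joints at [1.497, 0.359, 0.012, 0, -1.224, -0.288], TCP at [238.929, 631.275, 231.302] pointing down, gripper open.
Joint ranges: [-3.07, 3.07], [-1.43, 2.12], [-1.02, 1.25], [-3.03, 1.67], [-3.05, -0], [-3.03, 3.03]. Speed limits (rad/s): [2.39, 2.39, 3.01, 3.14, 3.14, 3.14].

INTERFACE

Orientations are given as a 3x3 rotation matrix whose columns are the frame's x, y, z axes.
In Python, from cell import robot gives the robot as it stands.
- The arm moves only by the tool step_arm, never from a script. Its argument "targets" is a list of rows, each an object with "linear": the shift along the tool's x, y, z in mm, a list of three; "roll": the turn about the tool's y in degrees. In form: [{"linear": [tx, ty, tz], "roll": roll}, ...]. A call has 1 to 12 rows; each row is the pose to reach, as a shift and turn from the pose commanded when the call began, along the tool's axes at that moment; what a row does not reach only later rows make up. A row lasts 1/8 s, in which the tool goes at most 62.5 mm and 10.7 degrees, less where a joint would pass 70% of its speed; a pose out of reach is approached as far as the arm can. A call with a gripper value outside its range is refused whole. "jaw" is the opening, from 0 (shut) to 1 (fully open), set as the call begins (left out, the last holds). The fingers move at their own pace and stop on an object; "newtons" is the grip in N (left out, the last holds). Time passes only in rows, so rows that repeat a pose let the fingers close. It gives the time, the measured TCP pose, the force and the opening at its end, in the units of the state.
- robot.state(): the state, without advancing time (a new reading comes with each control period).
- robot.snapshot(name): name is "scene" or "top" or "wrist"; returns a dict with "image" (480x640x3 uint8, red, green, blue), "camera_matrix" (3x3 intrinsics, pixels), "extrinsics" (4x4, takes a point from world to camera coordinates). Camera axes: x right, y down, z forward; pixel columns grow to the right and rows downward; lengths in mm; the calibration is good to about 2 mm. A picture is of the moment at which its call begins. There is no depth.
- robot.finish_job(): hands the job in, once; it reports no verdict.
The state is a dict: "t": time; "joint_pos": joint angles; "qvel": joint speeds; "effort": joint torques, N m; "tool_pos": TCP position; "tcp_rot": TCP orientation; "force": force on the tool from outside, world axes, zero at the start; "ft_torque": the same for the moment, N m; "gripper_width": finger opening in mm.
Only numpy, scipy, OpenCV 4.12 (cv2) and the standard library are available. Lean on these libraries where they do the work, as an engineer would, in place of code of your own. Each camera call takes 0.05 s, during which the arm holds its last target.

## Working session

There is one attempt and no reset: what is moved stays moved. The work goes in short steps, Python scripts to look and compute and a tool call to move; the robot and the scene stay as the last step left them, time stands still between calls to the robot, and variables do not carry over. Pictures are saved under pics/ and viewed, and the job is handed in when it is done.

Besides the shell and the picture viewer there is one more tool, called as name(argument=value, ...) on one line, values as JSON. step_arm: Moves the arm, as the interface text tells. Its arguments: {"type":"object","properties":{"targets":{"type":"array"},"jaw":{"type":"number"},"newtons":{"type":"number"}},"required":["targets"]}

```bash
mkdir -p pics; cat > h.py <<'E'
import numpy as np,cv2,sys
from cell import robot
def snap(n,f):
    s=robot.snapshot(n); cv2.imwrite('pics/'+f,s['image'][:,:,::-1]); np.savez('pics/'+f[:-4]+'.npz',K=s['camera_matrix'],E=s['extrinsics'],im=s['image'])
def load(f): return np.load('pics/'+f+'.npz')
def ray(d,u,v):
    K,E=d['K'],d['E']; R,t=E[:3,:3],E[:3,3]
    return -R.T@t, R.T@np.linalg.inv(K)@np.array([u,v,1.])
def onz(d,u,v,z):
    o,r=ray(d,u,v); return o+r*(z-o[2])/r[2]
def tri(a,b):
    A=np.zeros((3,3));y=np.zeros(3)
    for d,u,v in (a,b):
        o,r=ray(d,u,v); r/=np.linalg.norm(r);P=np.eye(3)-np.outer(r,r);A+=P;y+=P@o
    return np.linalg.solve(A,y)
def proj(d,p):
    q=d['K']@(d['E']@np.append(p,1))[:3]; return q[:2]/q[2]
E
python3 - <<'E'
from h import *
snap('scene','s0.png');snap('top','t0.png');snap('wrist','w0.png')
s=robot.state();print(s['t'],s['tool_pos'],np.round(s['tcp_rot'],3),s['force'],s['gripper_width'])
for f in('s0','t0','w0'):
    d=load(f);print(f,np.round(ray(d,320,240),2))
E
```

```text
0.15 [238.82359901 630.94058416 230.56189902] [[-0.354 -0.     0.935]
 [-0.935 -0.001 -0.354]
 [ 0.001 -1.     0.   ]] [ 0.70511466 -0.55583375  0.34357318] 85.35445399687805
s0 [[ 1.24263e+03 -4.38600e+01  7.12040e+02]
 [-7.60000e-01  4.00000e-02 -6.50000e-01]]
t0 [[ 4.89990e+02 -2.56800e+01  1.26224e+03]
 [ 9.00000e-02 -0.00000e+00 -1.00000e+00]]
w0 [[ 3.1242e+02  6.0296e+02  3.7255e+02]
 [-2.9000e-01  1.0000e-01 -9.5000e-01]]
```

View pics/s0.png

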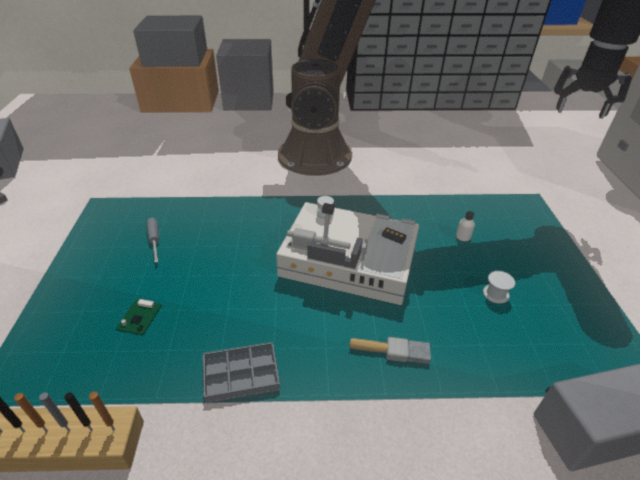

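View pics/t0.png

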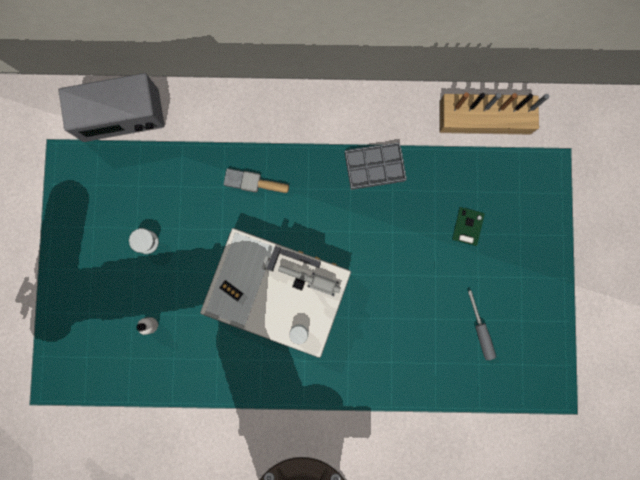

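View pics/w0.png

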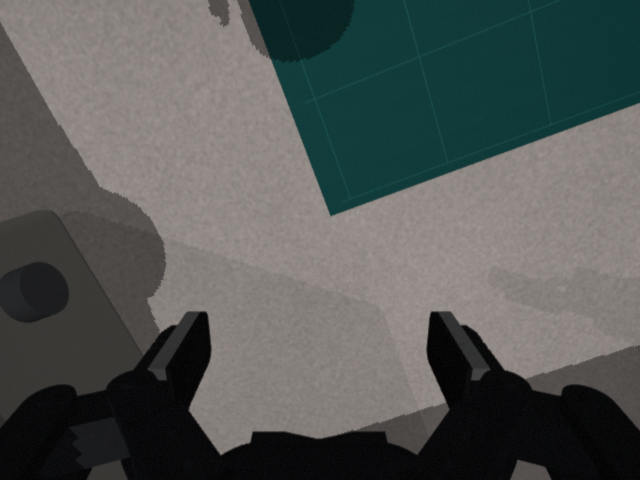

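The scene view shows the box at about (350,250) with the knob at about (328,209). The top view shows the box corners near (232,229), (350,270), (321,356) and (202,313), with the knob near (299,284). I'll zoom in.

```bash
python3 - <<'E'
from h import *
for f,(x,y,w,h) in {'s0':(270,190,160,120),'t0':(195,220,160,120)}.items():
    im=load(f)['im'][y:y+h,x:x+w,::-1]; cv2.imwrite(f'pics/{f}z.png',cv2.resize(im,(800,600),interpolation=cv2.INTER_CUBIC))
E
```

```text
(no output)
```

View pics/s0z.png

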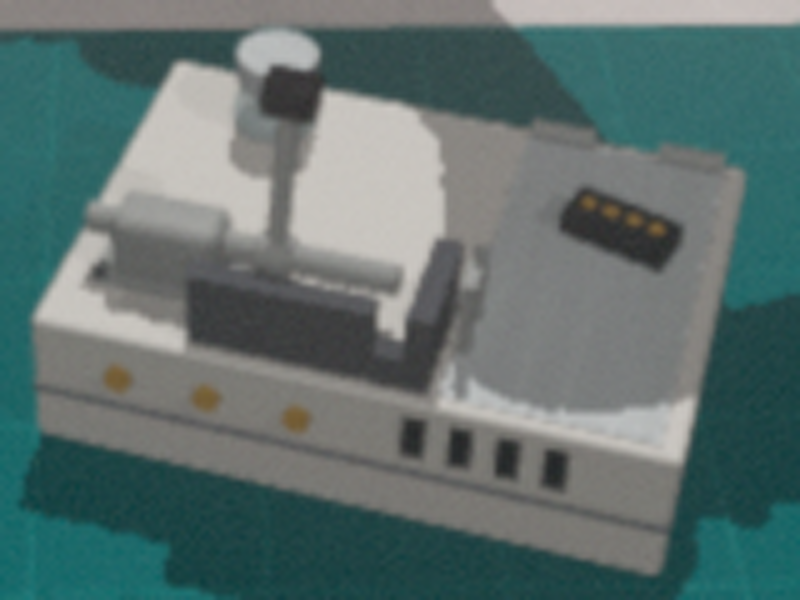

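View pics/t0z.png

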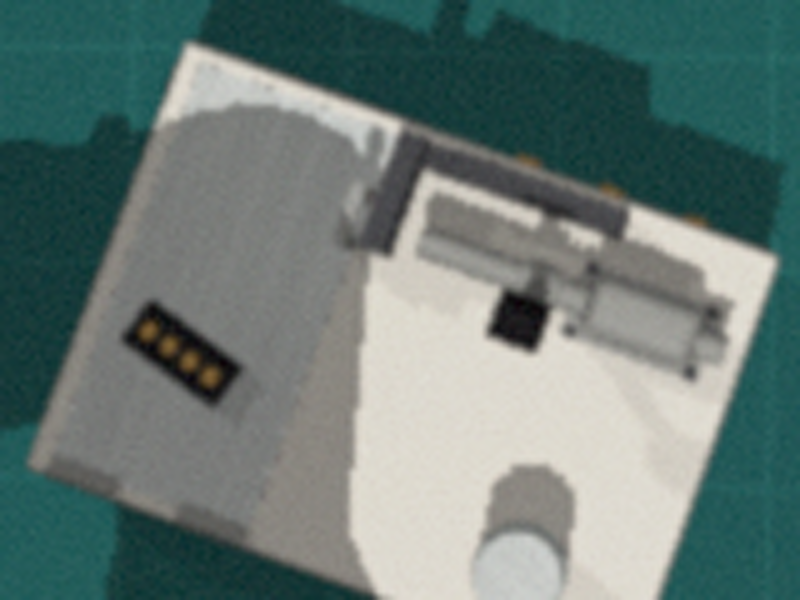

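```bash
python3 - <<'E'
from h import *
t=load('t0');s=load('s0')
T=lambda x,y:(195+x/5,220+y/5)
S=lambda x,y:(270+x/5,190+y/5)
c=[onz(t,*T(x,y),70) for x,y in((188,43),(778,260),(32,467))]
print('corners',np.round(c,1))
e=c[0]-c[1];e/=np.linalg.norm(e);print('y ang',np.degrees(np.arctan2(e[1],e[0])),np.linalg.norm(c[0]-c[1]),np.linalg.norm(c[0]-c[2]))
print('scene corners',[np.round(onz(s,*S(x,y),70),1) for x,y in((38,320),(683,460),(182,62))])
for n,z in (('t0',92),):
  b=[onz(t,*T(x,y),z) for x,y in((425,243),(715,345))];e2=b[0]-b[1];print('bolt',np.round(b,1),np.degrees(np.arctan2(e2[1],e2[0])))
# masks knob
for n,d,(x0,y0,x1,y1) in(('t',t,(288,274,309,294)),('s',s,(318,199,340,218))):
    m=(d['im'][y0:y1,x0:x1].max(2)<62);ys,xs=np.nonzero(m);print(n,m.sum(),xs.mean()+x0,ys.mean()+y0,xs.min()+x0,xs.max()+x0,ys.min()+y0,ys.max()+y0)
    if n=='t':kt=(xs.mean()+x0,ys.mean()+y0)
    else: ks=(xs.mean()+x0,ys.mean()+y0)
k=tri((t,*kt),(s,*ks));print('knob',k,proj(t,k)-kt,proj(s,k)-ks)
x=np.array([-0,0,0.]);ex=np.array([e[1],-e[0],0]);
print('ex',ex,'ey',e)
mid=(b[0]+b[1])/2
print('knob rel axis: x',(k-mid)@ex,'z',k[2]-92, 'from +x edge',(c[0]-mid)@ex)
# block near face, top z=110
for q in((390,250),(365,245),(405,130),(430,150)): print('blk',onz(t,*T(*q),110), (onz(t,*T(*q),110)-k)@e)
E
```

```text
corners [[ 623.5  162.3   70. ]
 [ 531.8 -100.1   70. ]
 [ 436.2  224.7   70. ]]
y ang 70.73488033892106 277.94854249075274 197.4872359369563
scene corners [array([537., -95.,  70.]), array([625. , 165.8,  70. ]), array([349.9, -30.3,  70. ])]
bolt [[535.9  53.9  92. ]
 [494.  -72.   92. ]] 71.61228455781927
t 83 298.6144578313253 283.2409638554217 294 303 278 288
s 82 328.0731707317073 208.4512195121951 323 334 204 213
knob [504.11022698  11.28462182 165.08976347] [-0.31940971 -0.02160583] [-0.3143563  0.0023231]
ex [ 0.94400199 -0.32993977  0.        ] ey [0.32993977 0.94400199 0.        ]
knob rel axis: x -16.953173254047748 z 73.08976347095432 from +x edge 45.95067423417193
blk [531.95211724  67.45677924 110.        ] 62.21277496565393
blk [533.90100118  78.13566292 110.        ] 72.93667668743417
blk [583.23853033  62.27714027 110.        ] 74.24461269604684
blk [574.85655911  51.41446163 110.        ] 61.224676858795036
```

Knob centre is about (504,11,165), the handle is at about -0.23 rad, and the box's y axis is at about 71.1°. The block's near face is about 61 mm ahead of the knob, so travel is roughly 56 mm. I'll move above the knob.

step_arm(targets=[{"linear":[10,0,10],"roll":0},{"linear":[30,0,29],"roll":0},{"linear":[60,0,58],"roll":-1},{"linear":[95,0,91],"roll":-1.8},{"linear":[130,0,125],"roll":-1.8},{"linear":[165,0,159],"roll":-1.8},{"linear":[200,0,193],"roll":-1.8},{"linear":[235,0,226],"roll":-1.8},{"linear":[270,0,260],"roll":-1.8},{"linear":[305,0,294],"roll":-1.8},{"linear":[340,0,327],"roll":-1.8},{"linear":[375,0,361],"roll":-1.8}], jaw=1, newtons=20)

```text
t: 1.65
tool_pos: [443.8, 150.6, 231.5]
tcp_rot: [[-0.324, 0.001, 0.946], [-0.946, 0.001, -0.324], [-0.001, -1.0, 0.0]]
force: [1.7, -0.1, 0.1]
gripper_width: 85.2
```

step_arm(targets=[{"linear":[33,0,30],"roll":0},{"linear":[60,0,54],"roll":0},{"linear":[82,0,74],"roll":0},{"linear":[99,0,89],"roll":0},{"linear":[110,0,99],"roll":0},{"linear":[114.4,0,103],"roll":0},{"linear":[114.4,0,103],"roll":0},{"linear":[114.4,0,103],"roll":0}])

```text
t: 2.65
tool_pos: [504.0, 11.6, 231.3]
tcp_rot: [[-0.324, 0.0, 0.946], [-0.946, 0.0, -0.324], [-0.0, -1.0, 0.0]]
force: [0.2, 0.3, 0.4]
gripper_width: 85.4
```

```bash
python3 - <<'E'
from h import *
snap('wrist','w1.png');snap('scene','s1.png')
s=robot.state();print(s['t'],s['tool_pos'],np.round(s['tcp_rot'],4),s['force'])
d=load('w1');print(proj(d,np.array([504.1,11.3,165])),proj(d,s['tool_pos']))
E
```

```text
2.75 [504.01066613  11.70612104 231.35150242] [[-3.236e-01  1.000e-04  9.462e-01]
 [-9.462e-01  1.000e-04 -3.236e-01]
 [-1.000e-04 -1.000e+00  0.000e+00]] [-0.48076377 -0.04816507  0.12502859]
[318.3980817  257.52708737] [317.54320176 313.42945211]
```

View pics/w1.png

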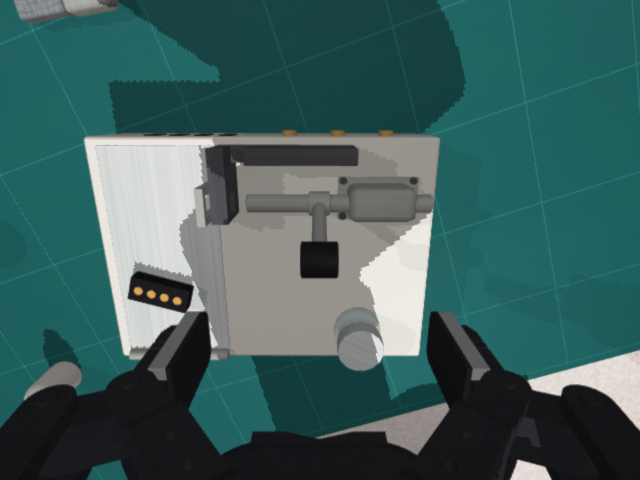

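The wrist view shows the box edges level, so the gripper is aligned. The knob is at (319.5,260), the root at (319,203), the end block's near face at about x=238, and the rail spans x 232–358.

```bash
python3 - <<'E'
from h import *
d=load('w1');ey=np.array([.3236,.9462,0]);ex=np.array([.9462,-.3236,0])
def P(n,u,v,z):
    p=onz(d,u,v,z);print(n,np.round(p,1),'y',round(p@ey,1),'x',round(p@ex,1))
m=d['im'][225:290,290:350].max(2)<45;ys,xs=np.nonzero(m);print(xs.min()+290,xs.max()+290,ys.min()+225,ys.max()+225,xs.mean()+290,ys.mean()+225)
P('knob',319.5,260,165);P('root',319,203,92);P('bolt tip',248,203,92);P('axis',380,202,97)
P('edgeL',88,137,70);P('edgeR',438,138,70)
P('knob left',301,262,172); P('knob right',338,262,172)
P('arm at root L',309,203,92);P('R',330,203,92)
for u,v in((238,222),(236,147),(232,150),(207,148),(214,223)):P('blk',u,v,110)
P('railend',358,155,108);P('rail edge in',300,165,108);P('rail edge out',300,147,108)
E
python3 - <<'E'
import cv2
im=cv2.imread('pics/w1.png')[130:280,180:380];cv2.imwrite('pics/w1z.png',cv2.resize(im,(800,600),interpolation=cv2.INTER_CUBIC))
E
```

```text
301 337 242 277 318.97352496217854 259.4750378214826
knob [502.4  11.2 165. ] y 173.2 x 471.8
root [519.8   5.5  92. ] y 173.4 x 490.0
bolt tip [537.2  56.5  92. ] y 227.3 x 490.0
axis [506.8 -38.1  97. ] y 127.9 x 491.9
edgeL [622.6 159.7  70. ] y 352.6 x 537.4
edgeR [533.9 -97.1  70. ] y 80.9 x 536.6
knob left [507.2  20.7 172. ] y 183.8 x 473.2
knob right [500.4   0.7 172. ] y 162.6 x 473.2
arm at root L [522.2  12.7  92. ] y 181.0 x 490.0
R [517.1  -2.4  92. ] y 165.0 x 490.0
blk [529.2  64.1 110. ] y 231.9 x 480.0
blk [578.4  45.  110. ] y 229.8 x 532.7
blk [577.5  48.4 110. ] y 232.6 x 530.7
blk [584.2  63.9 110. ] y 249.5 x 532.1
blk [534.1  80.8 110. ] y 249.3 x 479.2
railend [546.3 -31.9 108. ] y 146.6 x 527.2
rail edge in [552.8   8.1 108. ] y 186.6 x 520.4
rail edge out [564.2   4.  108. ] y 186.4 x 532.6
```

View pics/w1z.png

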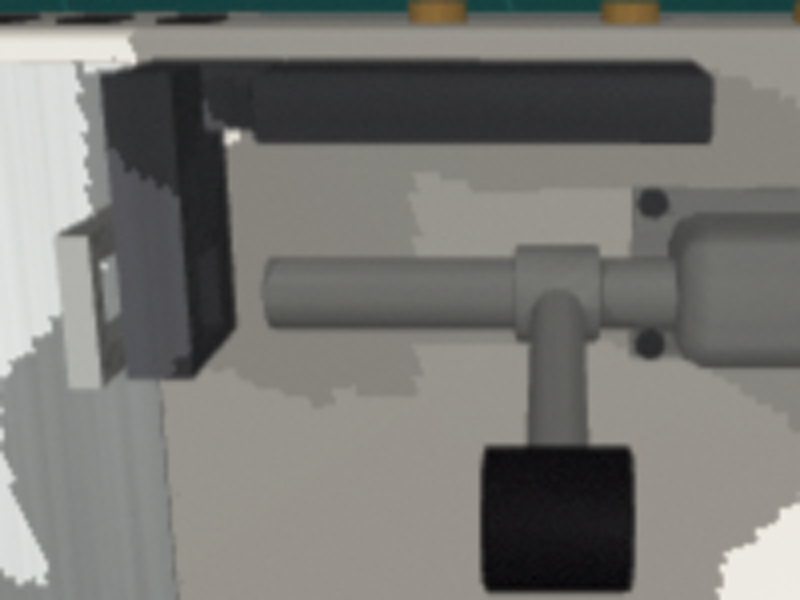

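step_arm(targets=[{"linear":[0.5,10,-1],"roll":0},{"linear":[0.5,30,-1],"roll":0},{"linear":[0.5,52,-1],"roll":0},{"linear":[0.5,70,-1],"roll":0},{"linear":[0.5,81,-1],"roll":0},{"linear":[0.5,85,-1],"roll":0},{"linear":[0.5,85,-1],"roll":0}])

```text
t: 3.62
tool_pos: [503.2, 11.1, 146.4]
tcp_rot: [[-0.324, 0.0, 0.946], [-0.946, -0.0, -0.324], [0.0, -1.0, 0.0]]
force: [-0.6, 0.4, 0.1]
gripper_width: 85.2
```

step_arm(targets=[{"linear":[0,0,0],"roll":0},{"linear":[0,0,0],"roll":0},{"linear":[0,0,0],"roll":0},{"linear":[0,0,0],"roll":0},{"linear":[0,0,0],"roll":0},{"linear":[0,0,0],"roll":0},{"linear":[0,0,0],"roll":0},{"linear":[0,0,0],"roll":0}], jaw=0, newtons=20)

```text
t: 4.62
tool_pos: [503.4, 11.3, 146.6]
tcp_rot: [[-0.324, 0.001, 0.946], [-0.946, 0.0, -0.324], [-0.001, -1.0, 0.001]]
force: [-0.9, 3.8, 4.9]
gripper_width: 21.4
```

```bash
python3 - <<'E'
from h import *
snap('wrist','w2.png');snap('scene','s2.png')
s=robot.state();print(s['t'],s['tool_pos'],s['force'],s['gripper_width'])
im=load('s2')['im'][190:310,270:430,::-1]; cv2.imwrite('pics/s2z.png',cv2.resize(im,(800,600),interpolation=cv2.INTER_CUBIC))
E
```

```text
4.725 [503.36055797  11.25001235 146.6170374 ] [-1.90708819  3.02550602  5.19860862] 21.69766487738115
```

View pics/w2.png

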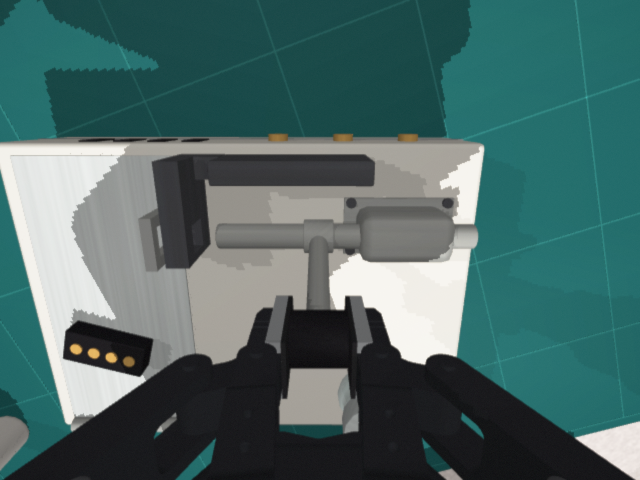

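View pics/s2z.png

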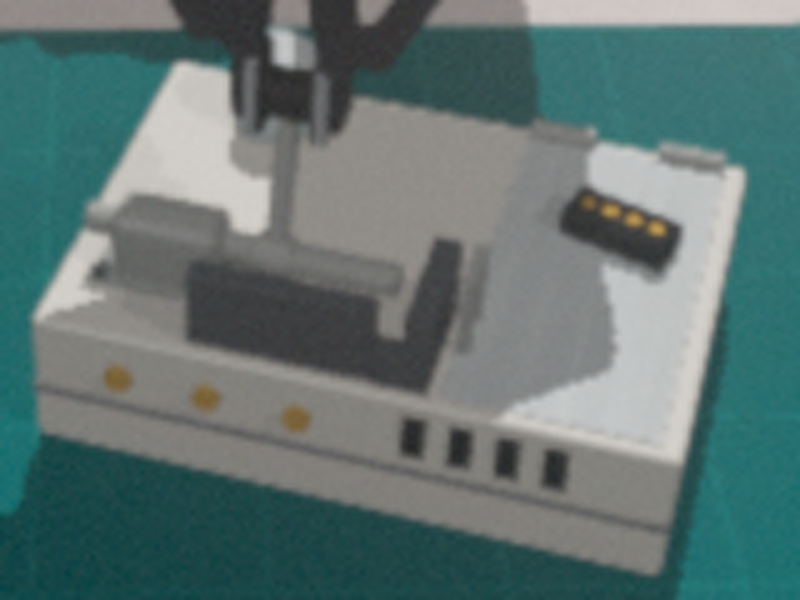

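step_arm(targets=[{"linear":[-2,0,0],"roll":0},{"linear":[-6,0,0],"roll":0},{"linear":[-11,0,0],"roll":0},{"linear":[-16,0,0],"roll":0},{"linear":[-21,0,0],"roll":0},{"linear":[-26,0,0],"roll":0},{"linear":[-30,0,0],"roll":0},{"linear":[-32,0,0],"roll":0},{"linear":[-32,0,0],"roll":0}])

```text
t: 5.85
tool_pos: [513.0, 40.1, 146.5]
tcp_rot: [[-0.324, -0.001, 0.946], [-0.946, -0.002, -0.324], [0.002, -1.0, -0.0]]
force: [-2.9, -3.1, 6.4]
gripper_width: 21.6
```

step_arm(targets=[{"linear":[-2,0,0],"roll":0},{"linear":[-5,0,0],"roll":0},{"linear":[-8,0,0],"roll":0},{"linear":[-11,0,0],"roll":0},{"linear":[-13,0,0],"roll":0},{"linear":[-14,0,0],"roll":0},{"linear":[-14,0,0],"roll":0}])

```text
t: 6.72
tool_pos: [517.4, 53.1, 146.5]
tcp_rot: [[-0.324, -0.001, 0.946], [-0.946, -0.002, -0.324], [0.003, -1.0, -0.0]]
force: [-1.6, -3.8, 7.0]
gripper_width: 21.6
```

```bash
cat >> h.py <<'E'
ey=np.array([.3236,.9462,0]);ex=np.array([.9462,-.3236,0])
def st():
    s=robot.state();p=s['tool_pos'];f=s['force']
    print('t',round(s['t'],2),'y',round(p@ey,2),'x',round(p@ex,2),'z',round(p[2],2),'Fy',round(f@ey,2),'Fx',round(f@ex,2),'Fz',round(f[2],2),'w',round(s['gripper_width'],2))
E
python3 - <<'E'
from h import *
snap('wrist','w3.png');st()
E
```

```text
t 6.78 y 217.65 x 472.43 z 146.53 Fy -4.49 Fx -0.81 Fz 7.55 w 21.44
```

View pics/w3.png

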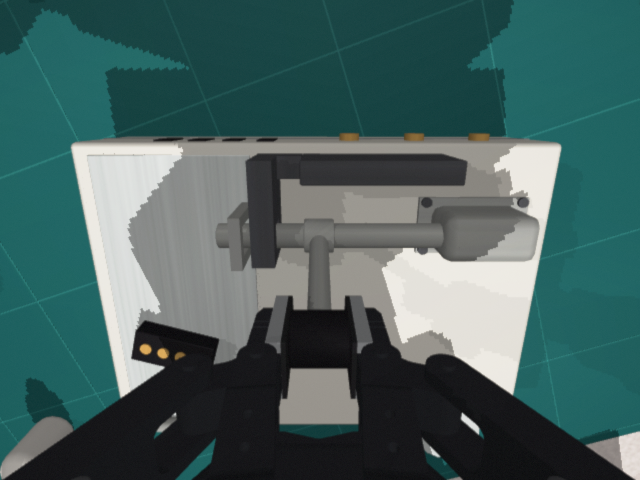

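step_arm(targets=[{"linear":[-2,0,0],"roll":0},{"linear":[-4,0,0],"roll":0},{"linear":[-6,0,0],"roll":0},{"linear":[-7.5,0,0],"roll":0},{"linear":[-8.5,0,0],"roll":0},{"linear":[-9,0,0],"roll":0},{"linear":[-9,0,0],"roll":0}])

```text
t: 7.65
tool_pos: [520.3, 61.4, 146.5]
tcp_rot: [[-0.324, -0.001, 0.946], [-0.946, -0.003, -0.324], [0.003, -1.0, -0.0]]
force: [-1.8, -4.1, 7.4]
gripper_width: 21.8
```

step_arm(targets=[{"linear":[-0.5,0,0],"roll":0},{"linear":[-1,0,0],"roll":0},{"linear":[-1,0,0],"roll":0}])

```text
t: 8.02
tool_pos: [520.6, 62.3, 146.5]
tcp_rot: [[-0.325, -0.001, 0.946], [-0.946, -0.003, -0.325], [0.003, -1.0, -0.001]]
force: [-2.3, -4.2, 7.9]
gripper_width: 21.4
```

step_arm(targets=[{"linear":[-0.5,0,0],"roll":0},{"linear":[-1,0,0],"roll":0},{"linear":[-1,0,0],"roll":0}])

```text
t: 8.4
tool_pos: [520.9, 63.2, 146.5]
tcp_rot: [[-0.324, -0.001, 0.946], [-0.946, -0.003, -0.324], [0.003, -1.0, -0.0]]
force: [-2.1, -3.8, 6.8]
gripper_width: 21.3
```

```bash
python3 - <<'E'
from h import *
snap('wrist','w4.png');st()
im=load('w4')['im'][130:280,200:400,::-1]; cv2.imwrite('pics/w4z.png',cv2.resize(im,(800,600),interpolation=cv2.INTER_CUBIC))
E
```

```text
t 8.45 y 228.38 x 472.42 z 146.54 Fy -4.7 Fx -0.37 Fz 5.6 w 21.47
```

View pics/w4z.png

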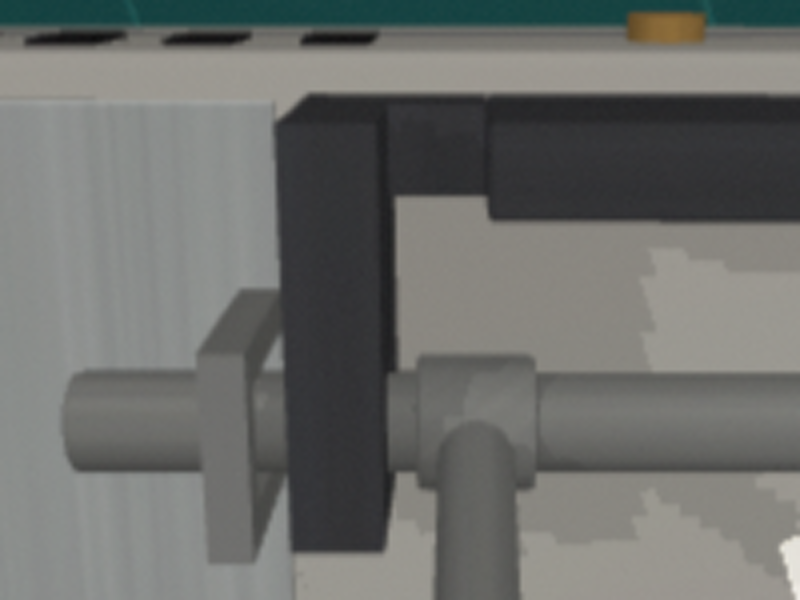

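step_arm(targets=[{"linear":[-0.5,0,0],"roll":0},{"linear":[-1,0,0],"roll":0},{"linear":[-1.5,0,0],"roll":0},{"linear":[-2,0,0],"roll":0},{"linear":[-2,0,0],"roll":0}])

```text
t: 9.07
tool_pos: [521.5, 65.1, 146.5]
tcp_rot: [[-0.325, -0.001, 0.946], [-0.946, -0.003, -0.325], [0.003, -1.0, -0.001]]
force: [-1.6, -4.1, 7.7]
gripper_width: 22.0
```

step_arm(targets=[{"linear":[-0.4,0,0],"roll":0},{"linear":[-0.8,0,0],"roll":0},{"linear":[-0.8,0,0],"roll":0}])

```text
t: 9.45
tool_pos: [521.8, 65.8, 146.5]
tcp_rot: [[-0.325, -0.002, 0.946], [-0.946, -0.003, -0.325], [0.003, -1.0, -0.001]]
force: [-2.5, -5.1, 6.9]
gripper_width: 21.4
```

step_arm(targets=[{"linear":[-0.4,0,0],"roll":0},{"linear":[-0.8,0,0],"roll":0},{"linear":[-0.8,0,0],"roll":0}])

```text
t: 9.82
tool_pos: [522.0, 66.6, 146.5]
tcp_rot: [[-0.324, -0.002, 0.946], [-0.946, -0.003, -0.324], [0.003, -1.0, -0.001]]
force: [-1.3, -4.8, 7.2]
gripper_width: 22.0
```

step_arm(targets=[{"linear":[-0.4,0,0],"roll":0},{"linear":[-0.6,0,0],"roll":0},{"linear":[-0.6,0,0],"roll":0}])

```text
t: 10.2
tool_pos: [522.2, 67.1, 146.5]
tcp_rot: [[-0.324, -0.002, 0.946], [-0.946, -0.003, -0.324], [0.003, -1.0, -0.001]]
force: [-2.3, -5.3, 6.7]
gripper_width: 21.7
```

step_arm(targets=[{"linear":[-0.4,0,0],"roll":0},{"linear":[-0.6,0,0],"roll":0},{"linear":[-0.6,0,0],"roll":0}])

```text
t: 10.58
tool_pos: [522.4, 67.7, 146.5]
tcp_rot: [[-0.325, -0.001, 0.946], [-0.946, -0.003, -0.325], [0.003, -1.0, -0.001]]
force: [-1.6, -4.7, 8.4]
gripper_width: 21.5
```

```bash
python3 - <<'E'
from h import *
snap('wrist','w5.png');st()
im=load('w5')['im'][130:280,200:400,::-1]; cv2.imwrite('pics/w5z.png',cv2.resize(im,(800,600),interpolation=cv2.INTER_CUBIC))
E
```

```text
t 10.62 y 233.11 x 472.42 z 146.53 Fy -4.99 Fx 0.26 Fz 7.88 w 21.79
```

View pics/w5z.png

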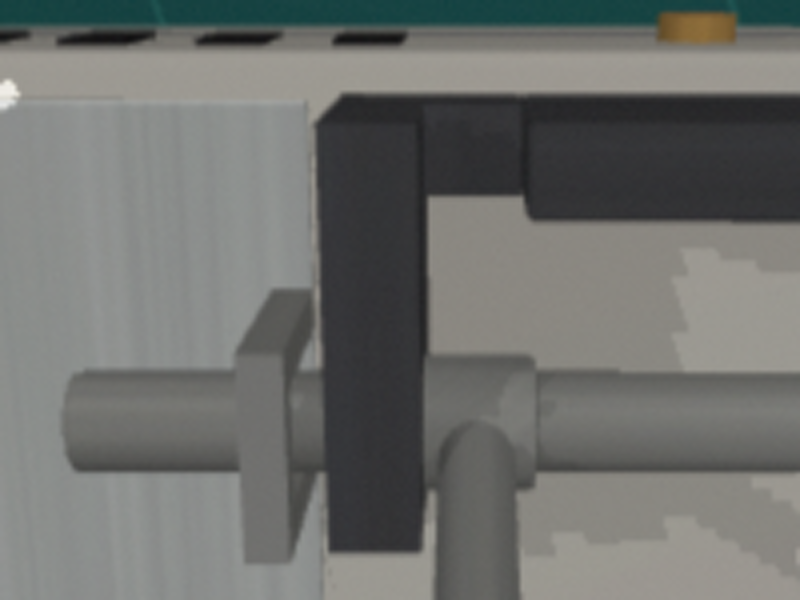

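step_arm(targets=[{"linear":[-0.5,0,0],"roll":0},{"linear":[-1,0,0],"roll":0},{"linear":[-1,0,0],"roll":0}])

```text
t: 11.0
tool_pos: [522.8, 68.6, 146.5]
tcp_rot: [[-0.324, -0.001, 0.946], [-0.946, -0.003, -0.324], [0.003, -1.0, -0.001]]
force: [-1.9, -5.3, 8.1]
gripper_width: 21.7
```

step_arm(targets=[{"linear":[-0.3,0,0],"roll":0},{"linear":[-0.5,0,0],"roll":0},{"linear":[-0.5,0,0],"roll":0}])

```text
t: 11.38
tool_pos: [522.9, 69.1, 146.5]
tcp_rot: [[-0.325, -0.002, 0.946], [-0.946, -0.003, -0.325], [0.003, -1.0, -0.001]]
force: [-2.2, -5.0, 6.7]
gripper_width: 21.6
```

step_arm(targets=[{"linear":[-0.3,0,0],"roll":0},{"linear":[-0.5,0,0],"roll":0},{"linear":[-0.5,0,0],"roll":0}])

```text
t: 11.75
tool_pos: [523.1, 69.6, 146.6]
tcp_rot: [[-0.325, -0.001, 0.946], [-0.946, -0.003, -0.325], [0.003, -1.0, -0.0]]
force: [-1.7, -4.4, 8.0]
gripper_width: 21.8
```

step_arm(targets=[{"linear":[-0.3,0,0],"roll":0},{"linear":[-0.5,0,0],"roll":0},{"linear":[-0.5,0,0],"roll":0}])

```text
t: 12.12
tool_pos: [523.1, 69.7, 146.5]
tcp_rot: [[-0.325, -0.002, 0.946], [-0.946, -0.003, -0.325], [0.004, -1.0, -0.001]]
force: [-1.2, -6.5, 9.0]
gripper_width: 21.7
```

step_arm(targets=[{"linear":[-0.3,0,0],"roll":0},{"linear":[-0.5,0,0],"roll":0},{"linear":[-0.5,0,0],"roll":0}])

```text
t: 12.5
tool_pos: [523.1, 69.8, 146.5]
tcp_rot: [[-0.325, -0.002, 0.946], [-0.946, -0.004, -0.325], [0.004, -1.0, -0.001]]
force: [-1.6, -7.9, 7.5]
gripper_width: 21.5
```

```bash
python3 - <<'E'
from h import *
snap('wrist','w6.png');st()
im=load('w6')['im'][130:280,200:400,::-1]; cv2.imwrite('pics/w6z.png',cv2.resize(im,(800,600),interpolation=cv2.INTER_CUBIC))
E
```

```text
t 12.55 y 235.29 x 472.34 z 146.49 Fy -8.23 Fx 0.66 Fz 8.54 w 21.85
```

View pics/w6z.png

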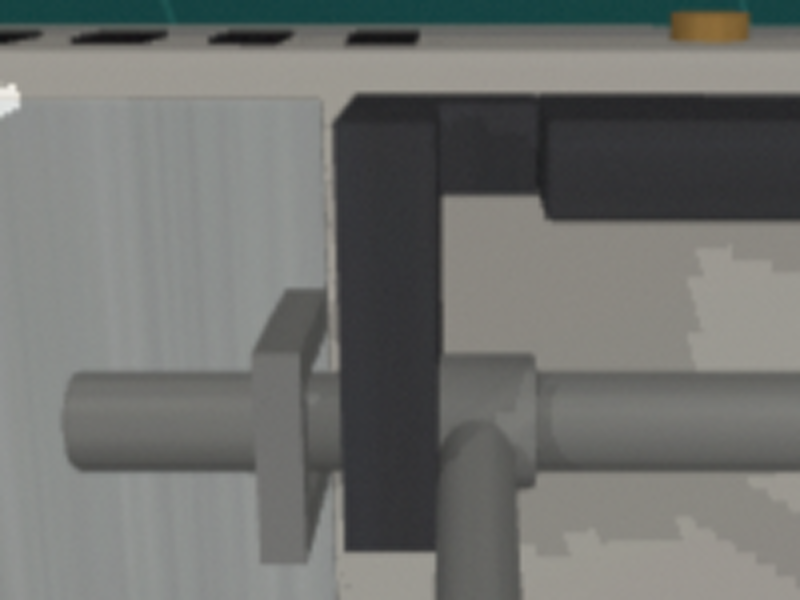

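The end block is felt: y stopped at 235.3 and Fy went from -4.9 to -8.2, which puts about 3 N on the block. The picture also shows the arm touching the face at about (440,420) in the zoom. Next I swing the handle along its arc while holding that pressure.

step_arm(targets=[{"linear":[0,-0.7,3.3],"roll":0},{"linear":[0,-1.4,7],"roll":0},{"linear":[0,-1.9,10.7],"roll":0},{"linear":[0,-2.15,14.4],"roll":0},{"linear":[0,-2.25,18.2],"roll":0},{"linear":[0,-2.15,21.9],"roll":0},{"linear":[0,-1.9,25.7],"roll":0},{"linear":[0,-1.4,29.4],"roll":0},{"linear":[0,-0.7,33.1],"roll":0},{"linear":[0,0.1,36.7],"roll":0},{"linear":[0,1.1,40.3],"roll":0},{"linear":[0,1.1,40.3],"roll":0}])

```text
t: 14.05
tool_pos: [560.2, 57.0, 144.3]
tcp_rot: [[-0.325, -0.005, 0.946], [-0.946, -0.003, -0.325], [0.005, -1.0, -0.003]]
force: [-3.4, -5.4, 2.9]
gripper_width: 21.6
```

```bash
python3 - <<'E'
from h import *
snap('wrist','w7.png');st()
E
```

```text
t 14.1 y 235.21 x 511.59 z 144.29 Fy -5.96 Fx -1.08 Fz 2.94 w 21.44
```

View pics/w7.png

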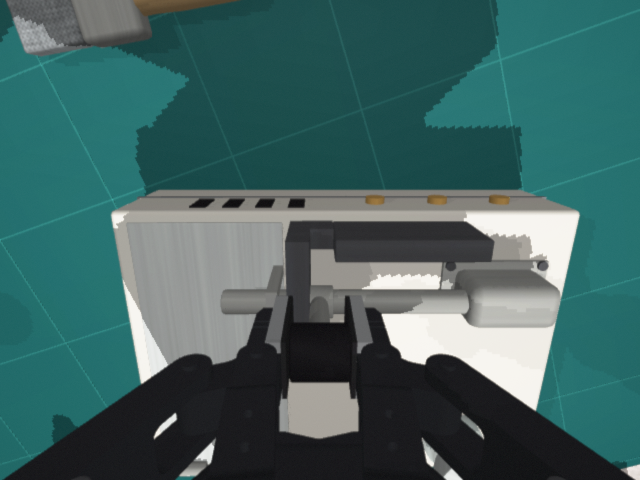

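step_arm(targets=[{"linear":[-0.3,1.2,3.5],"roll":0},{"linear":[-0.5,2.6,7],"roll":0},{"linear":[-0.5,4.1,10.5],"roll":0},{"linear":[-0.5,5.8,13.8],"roll":0},{"linear":[-0.5,7.7,17],"roll":0},{"linear":[-0.5,9.7,20.2],"roll":0},{"linear":[-0.5,11.9,23.2],"roll":0},{"linear":[-0.5,14.3,26.2],"roll":0},{"linear":[-0.5,16.8,29],"roll":0},{"linear":[-0.5,19.4,31.6],"roll":0},{"linear":[-0.5,19.4,31.6],"roll":0}])

```text
t: 15.48
tool_pos: [590.7, 46.6, 125.3]
tcp_rot: [[-0.325, -0.004, 0.946], [-0.946, -0.004, -0.325], [0.005, -1.0, -0.003]]
force: [-2.2, -9.5, 4.6]
gripper_width: 21.9
```

```bash
python3 - <<'E'
from h import *
snap('scene','s8.png');snap('wrist','w8.png');st()
im=load('s8')['im'][190:310,270:430,::-1]; cv2.imwrite('pics/s8z.png',cv2.resize(im,(800,600),interpolation=cv2.INTER_CUBIC))
E
```

```text
t 15.57 y 235.22 x 543.75 z 125.32 Fy -9.27 Fx 1.24 Fz 4.25 w 21.65
```

View pics/s8z.png

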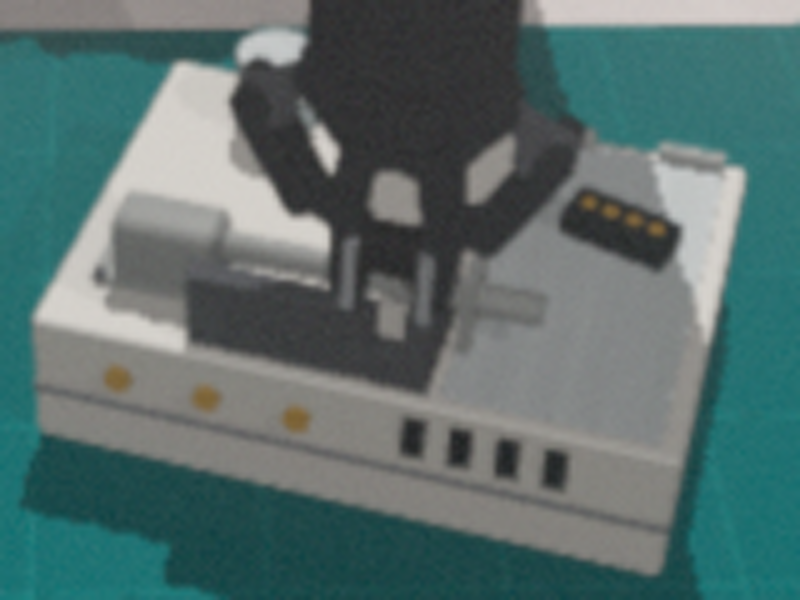

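View pics/w8.png

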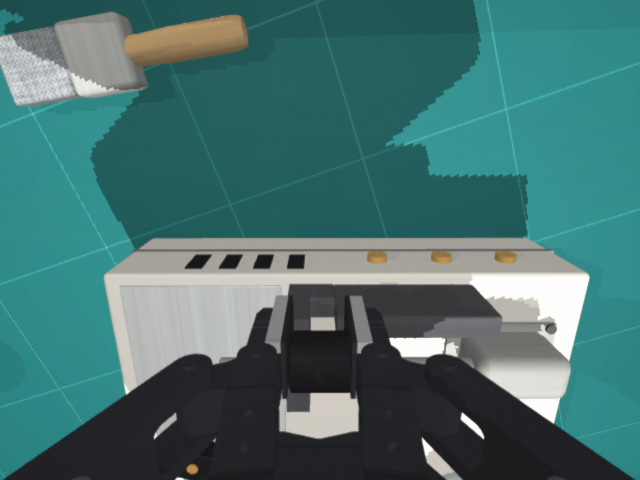

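step_arm(targets=[{"linear":[0,1.4,1.3],"roll":0},{"linear":[0,2.7,2.5],"roll":0},{"linear":[0,5.6,4.9],"roll":0},{"linear":[0,8.6,7.2],"roll":0},{"linear":[0,11.7,9.3],"roll":0},{"linear":[0,13.3,10.3],"roll":0},{"linear":[0,14.9,11.3],"roll":0},{"linear":[0,14.9,11.3],"roll":0}])

```text
t: 16.58
tool_pos: [601.6, 42.8, 110.6]
tcp_rot: [[-0.325, -0.003, 0.946], [-0.946, -0.004, -0.325], [0.005, -1.0, -0.002]]
force: [-0.7, -10.0, 5.6]
gripper_width: 21.6
```

step_arm(targets=[{"linear":[0,0.8,0.5],"roll":0},{"linear":[0,1.6,0.9],"roll":0},{"linear":[0,1.6,0.9],"roll":0}])

```text
t: 16.95
tool_pos: [602.4, 42.5, 109.1]
tcp_rot: [[-0.325, -0.003, 0.946], [-0.946, -0.004, -0.325], [0.005, -1.0, -0.002]]
force: [-1.3, -10.6, 5.8]
gripper_width: 21.7
```

step_arm(targets=[{"linear":[0,0.8,0.4],"roll":0},{"linear":[0,1.7,0.9],"roll":0},{"linear":[0,1.7,0.9],"roll":0}])

```text
t: 17.32
tool_pos: [603.3, 42.2, 107.5]
tcp_rot: [[-0.325, -0.003, 0.946], [-0.946, -0.004, -0.325], [0.005, -1.0, -0.002]]
force: [-1.1, -10.4, 5.9]
gripper_width: 21.5
```

```bash
python3 - <<'E'
from h import *
st()
E
```

```text
t 17.32 y 235.15 x 557.22 z 107.48 Fy -10.21 Fx 2.3 Fz 5.94 w 21.48
```

step_arm(targets=[{"linear":[0.3,0.8,0.4],"roll":0},{"linear":[0.3,1.7,0.8],"roll":0},{"linear":[0.3,1.7,0.8],"roll":0}])

```text
t: 17.7
tool_pos: [604.2, 41.9, 105.8]
tcp_rot: [[-0.325, -0.003, 0.946], [-0.946, -0.004, -0.325], [0.004, -1.0, -0.002]]
force: [-0.9, -9.2, 5.5]
gripper_width: 21.8
```

step_arm(targets=[{"linear":[0,0.8,0.4],"roll":0},{"linear":[0,1.7,0.8],"roll":0},{"linear":[0,1.7,0.8],"roll":0}])

```text
t: 18.08
tool_pos: [605.0, 41.6, 104.2]
tcp_rot: [[-0.325, -0.003, 0.946], [-0.946, -0.004, -0.325], [0.004, -1.0, -0.001]]
force: [0.0, -9.1, 6.0]
gripper_width: 21.6
```

```bash
python3 - <<'E'
from h import *
snap('wrist','w9.png');snap('scene','s9.png');st()
im=load('s9')['im'][190:310,270:430,::-1]; cv2.imwrite('pics/s9z.png',cv2.resize(im,(800,600),interpolation=cv2.INTER_CUBIC))
E
```

```text
t 18.18 y 235.13 x 558.98 z 104.18 Fy -9.01 Fx 2.68 Fz 5.34 w 21.84
```

View pics/w9.png

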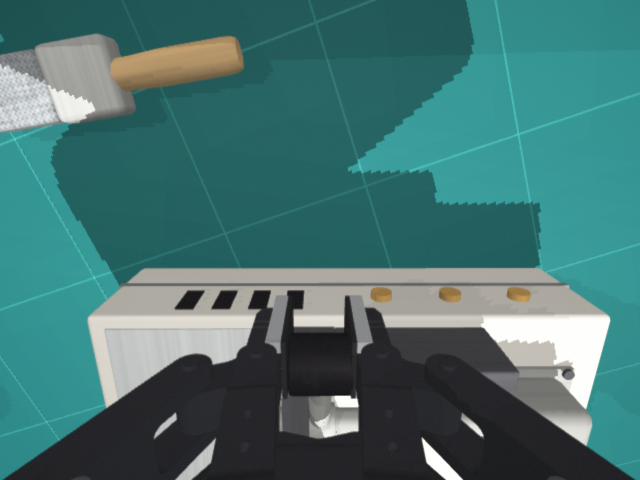

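View pics/s9z.png

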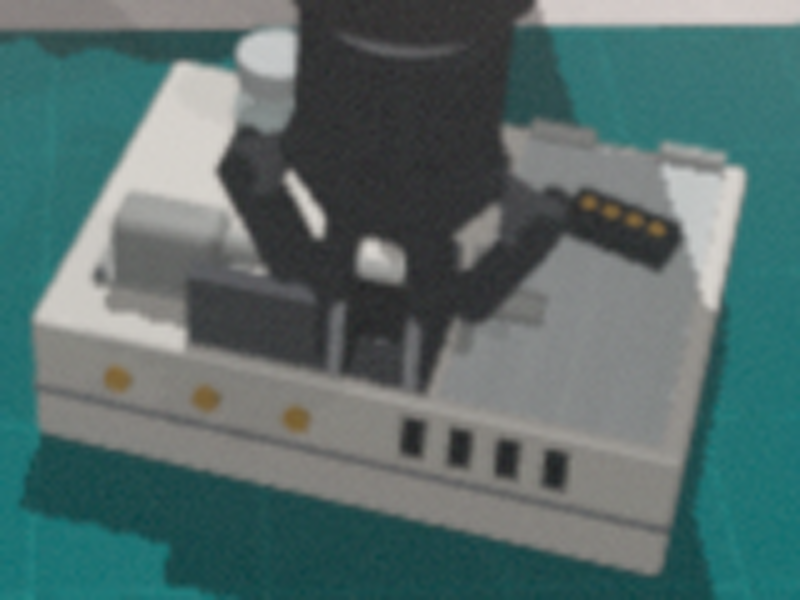

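step_arm(targets=[{"linear":[0,1.7,0.9],"roll":0},{"linear":[0,3.5,1.6],"roll":0},{"linear":[0,5.2,2.3],"roll":0},{"linear":[0,7,3],"roll":0},{"linear":[0,7,3],"roll":0}])

```text
t: 18.8
tool_pos: [607.8, 40.6, 97.0]
tcp_rot: [[-0.325, -0.003, 0.946], [-0.946, -0.004, -0.325], [0.004, -1.0, -0.002]]
force: [0.1, -9.8, 5.1]
gripper_width: 21.8
```

step_arm(targets=[{"linear":[0,1.8,0.6],"roll":0},{"linear":[0,3.6,1.2],"roll":0},{"linear":[0,5.4,1.7],"roll":0},{"linear":[0,7.2,2.1],"roll":0},{"linear":[0,7.2,2.1],"roll":0}])

```text
t: 19.42
tool_pos: [609.9, 39.8, 89.9]
tcp_rot: [[-0.325, -0.003, 0.946], [-0.946, -0.004, -0.325], [0.004, -1.0, -0.001]]
force: [0.9, -10.6, 3.8]
gripper_width: 21.8
```

```bash
python3 - <<'E'
from h import *
st()
E
```

```text
t 19.43 y 235.02 x 564.19 z 89.86 Fy -9.72 Fx 4.26 Fz 3.84 w 21.76
```

step_arm(targets=[{"linear":[0.2,1.8,0.6],"roll":0},{"linear":[0.2,3.6,1.1],"roll":0},{"linear":[0.2,5.4,1.5],"roll":0},{"linear":[0.2,7.2,1.8],"roll":0},{"linear":[0.2,9,2],"roll":0},{"linear":[0.2,10,2.1],"roll":0},{"linear":[0.2,10,2.1],"roll":0}])

```text
t: 20.3
tool_pos: [611.8, 39.1, 79.8]
tcp_rot: [[-0.325, -0.003, 0.946], [-0.946, -0.003, -0.325], [0.004, -1.0, -0.001]]
force: [0.9, -10.0, 4.7]
gripper_width: 21.5
```

step_arm(targets=[{"linear":[0,0.8,0.1],"roll":0},{"linear":[0,1.5,0.1],"roll":0},{"linear":[0,1.5,0.1],"roll":0}])

```text
t: 20.68
tool_pos: [611.9, 39.0, 78.4]
tcp_rot: [[-0.325, -0.003, 0.946], [-0.946, -0.003, -0.325], [0.004, -1.0, -0.001]]
force: [-1.5, -10.2, 5.0]
gripper_width: 22.1
```

```bash
python3 - <<'E'
from h import *
st()
E
```

```text
t 20.68 y 234.97 x 566.37 z 78.39 Fy -10.12 Fx 1.91 Fz 5.02 w 22.07
```

step_arm(targets=[{"linear":[0,0.8,0],"roll":0},{"linear":[0,1.5,0],"roll":0},{"linear":[0,1.5,0],"roll":0}])

```text
t: 21.05
tool_pos: [612.1, 39.0, 77.0]
tcp_rot: [[-0.325, -0.002, 0.946], [-0.946, -0.003, -0.325], [0.004, -1.0, -0.001]]
force: [0.5, -10.5, 4.3]
gripper_width: 22.1
```

step_arm(targets=[{"linear":[0,0.5,0],"roll":0},{"linear":[0,1,0],"roll":0},{"linear":[0,1,0],"roll":0}])

```text
t: 21.42
tool_pos: [612.2, 39.0, 76.0]
tcp_rot: [[-0.325, -0.002, 0.946], [-0.946, -0.003, -0.325], [0.004, -1.0, -0.001]]
force: [-0.0, -9.9, 5.4]
gripper_width: 21.3
```

step_arm(targets=[{"linear":[0,0.4,0],"roll":0},{"linear":[0,0.8,0],"roll":0},{"linear":[0,0.8,0],"roll":0}])

```text
t: 21.8
tool_pos: [612.2, 39.0, 75.2]
tcp_rot: [[-0.325, -0.002, 0.946], [-0.946, -0.003, -0.325], [0.004, -1.0, -0.001]]
force: [1.0, -10.2, 6.1]
gripper_width: 21.9
```

step_arm(targets=[{"linear":[0,0.4,0],"roll":0},{"linear":[0,0.7,0],"roll":0},{"linear":[0,0.7,0],"roll":0}])

```text
t: 22.18
tool_pos: [612.2, 39.0, 74.5]
tcp_rot: [[-0.325, -0.002, 0.946], [-0.946, -0.003, -0.325], [0.004, -1.0, -0.001]]
force: [0.1, -10.8, 4.9]
gripper_width: 21.4
```

step_arm(targets=[{"linear":[0,0.3,0],"roll":0},{"linear":[0,0.5,0],"roll":0},{"linear":[0,0.5,0],"roll":0}])

```text
t: 22.55
tool_pos: [612.2, 39.0, 74.0]
tcp_rot: [[-0.325, -0.002, 0.946], [-0.946, -0.003, -0.325], [0.004, -1.0, -0.001]]
force: [0.8, -9.4, 5.1]
gripper_width: 21.6
```

step_arm(targets=[{"linear":[0,0.3,0],"roll":0},{"linear":[0,0.5,0],"roll":0},{"linear":[0,0.5,0],"roll":0}])

```text
t: 22.92
tool_pos: [612.3, 39.0, 73.6]
tcp_rot: [[-0.325, -0.002, 0.946], [-0.946, -0.003, -0.325], [0.004, -1.0, -0.001]]
force: [1.0, -9.8, 6.7]
gripper_width: 21.9
```

```bash
python3 - <<'E'
from h import *
snap('wrist','w10.png');snap('scene','s10.png');st()
im=load('s10')['im'][190:310,270:430,::-1]; cv2.imwrite('pics/s10z.png',cv2.resize(im,(800,600),interpolation=cv2.INTER_CUBIC))
E
```

```text
t 23.02 y 235.04 x 566.66 z 73.59 Fy -10.48 Fx 4.15 Fz 6.17 w 21.97
```

View pics/s10z.png

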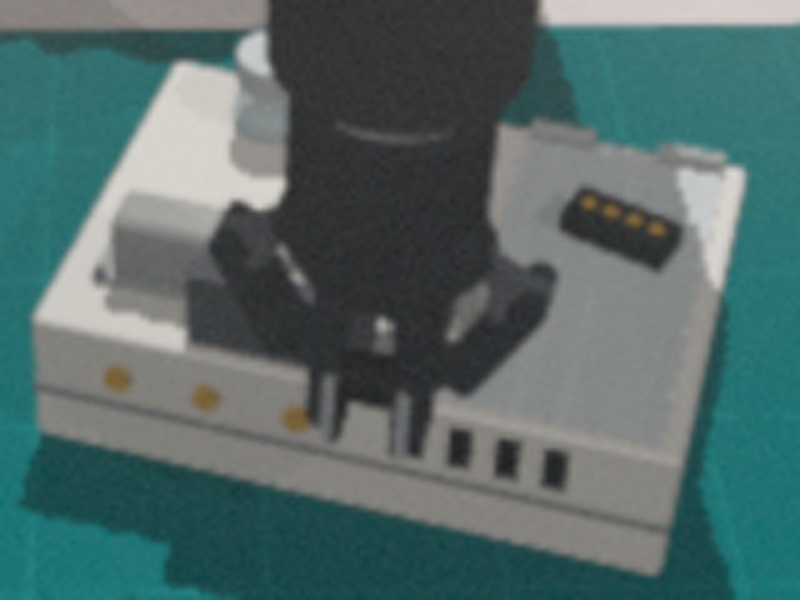

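View pics/w10.png

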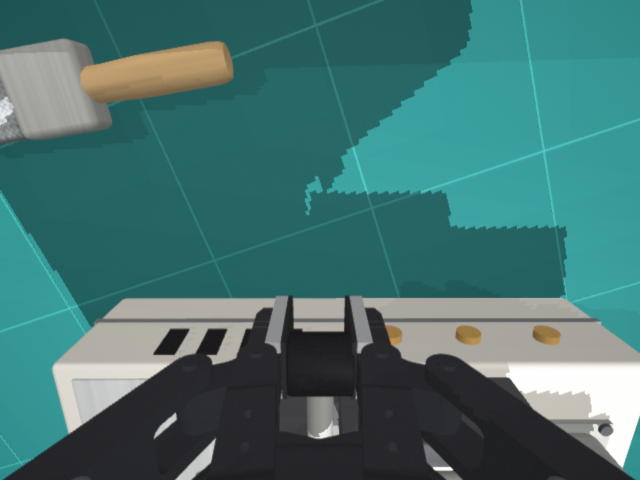

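step_arm(targets=[{"linear":[0.2,0.3,0.2],"roll":0},{"linear":[0.2,0.5,0.3],"roll":0},{"linear":[0.2,0.5,0.3],"roll":0}])

```text
t: 23.4
tool_pos: [612.3, 38.9, 72.9]
tcp_rot: [[-0.325, -0.002, 0.946], [-0.946, -0.003, -0.325], [0.004, -1.0, -0.001]]
force: [-0.8, -9.6, 4.4]
gripper_width: 21.6
```

step_arm(targets=[{"linear":[0,0.3,0],"roll":0},{"linear":[0,0.5,0],"roll":0},{"linear":[0,0.5,0],"roll":0}])

```text
t: 23.78
tool_pos: [612.3, 39.0, 72.5]
tcp_rot: [[-0.325, -0.002, 0.946], [-0.946, -0.003, -0.325], [0.004, -1.0, -0.001]]
force: [-0.1, -9.5, 4.8]
gripper_width: 21.8
```

step_arm(targets=[{"linear":[0,0.3,0],"roll":0},{"linear":[0,0.5,0],"roll":0},{"linear":[0,0.5,0],"roll":0}])

```text
t: 24.15
tool_pos: [612.3, 38.9, 72.0]
tcp_rot: [[-0.325, -0.002, 0.946], [-0.946, -0.003, -0.325], [0.004, -1.0, -0.001]]
force: [1.0, -10.0, 4.7]
gripper_width: 21.4
```

step_arm(targets=[{"linear":[0,0.3,0],"roll":0},{"linear":[0,0.5,0],"roll":0},{"linear":[0,0.5,0],"roll":0}])

```text
t: 24.52
tool_pos: [612.3, 38.9, 71.5]
tcp_rot: [[-0.325, -0.002, 0.946], [-0.946, -0.003, -0.325], [0.004, -1.0, -0.001]]
force: [0.5, -9.4, 4.7]
gripper_width: 21.7
```

Fz stays flat, and the drum has shifted in the wrist image from v≈338 (w2) to v≈363 (w10). I'll check the true handle angle by intersecting the drum's ray with its arc.

```bash
cat >> h.py <<'E'
def theta(d,v0,v1,ax=490.3):
    # tangent rays to drum, mean direction, intersect circle r75 about (ax,92)
    o,a=ray(d,320.5,v0);_,b=ray(d,320.5,v1);r=a/np.linalg.norm(a)+b/np.linalg.norm(b)
    ox,oz=o@ex-ax,o[2]-92;rx,rz=r@ex,r[2]
    q=np.roots([rx*rx+rz*rz,2*(ox*rx+oz*rz),ox*ox+oz*oz-75**2])
    return [(round(float(np.arctan2(ox+k*rx,oz+k*rz)),3),round(float(ax+ox+k*rx),1),round(float(92+oz+k*rz),1)) for k in q]
E
python3 - <<'E'
from h import *
snap('wrist','w11.png');st()
for n in('w1','w2','w3','w6','w7','w8','w9','w10','w11'):
    d=load(n);col=d['im'][200:440,312:328].max(2).mean(1)
    m=col<40; ys=np.nonzero(m)[0]+200
    # largest run
    runs=np.split(ys,np.nonzero(np.diff(ys)>1)[0]+1);runs=[(r[0],r[-1]) for r in runs if len(r)>8]
    print(n,runs,[theta(d,*r) for r in runs[:1]])
im=load('w11')['im'][260:440,200:440,::-1]; cv2.imwrite('pics/w11z.png',cv2.resize(im,(800,600),interpolation=cv2.INTER_CUBIC))
E
```

```text
t 24.57 y 235.03 x 566.79 z 71.49 Fy -9.31 Fx 3.46 Fz 4.28 w 21.63
w1 [(np.int64(242), np.int64(277))] [[(-2.164, 428.1, 50.1), (-0.246, 472.0, 164.7)]]
w2 [(np.int64(310), np.int64(367))] [[(-1.765, 416.7, 77.5), (-0.242, 472.3, 164.8)]]
w3 [(np.int64(310), np.int64(367))] [[(-1.76, 416.6, 77.9), (-0.244, 472.2, 164.8)]]
w6 [(np.int64(310), np.int64(367))] [[(-1.758, 416.6, 78.0), (-0.245, 472.1, 164.8)]]
w7 [(np.int64(323), np.int64(381))] [[(-2.161, 428.0, 50.3), (0.228, 507.3, 165.1)]]
w8 [(np.int64(332), np.int64(391))] [[(-2.578, 450.2, 28.6), (0.689, 538.0, 149.9)]]
w9 [(np.int64(333), np.int64(362)), (np.int64(373), np.int64(394))] [[(-3.055, 483.8, 17.3), (1.099, 557.1, 126.1)]]
w10 [(np.int64(333), np.int64(365)), (np.int64(374), np.int64(395))] [[(2.828, 513.5, 20.7), (1.505, 565.1, 96.9)]]
w11 [(np.int64(332), np.int64(361)), (np.int64(374), np.int64(394))] [[(2.768, 517.7, 22.2), (1.553, 565.3, 93.3)]]
```

View pics/w11z.png

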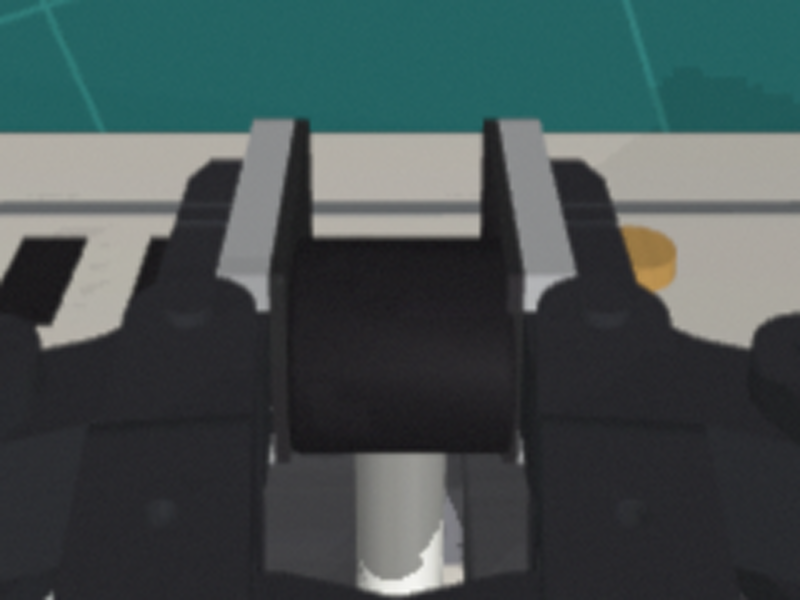

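```bash
python3 - <<'E'
from h import *
for n,a,b,p in(('w9',333,394,(558.98,104.18)),('w10',333,395,(566.66,73.59)),('w11',332,394,(566.79,71.49))):
    t=theta(load(n),a,b)[1];print(n,t,'offset',t[1]-p[0],t[2]-p[1])
E
```

```text
w9 (1.019, 554.2, 131.3) offset -4.779999999999973 27.120000000000005
w10 (1.407, 564.3, 104.3) offset -2.3600000000000136 30.709999999999994
w11 (1.438, 564.6, 101.9) offset -2.189999999999941 30.41000000000001
```

The drum has ridden up about 11 mm between the pads, so the true angle is about 1.44 rad. It's in the notch but not on the floor yet. I'll keep going down gently until the floor is felt.

step_arm(targets=[{"linear":[0,0.5,0],"roll":0},{"linear":[0,1,0],"roll":0},{"linear":[0,1.5,0],"roll":0},{"linear":[0,2,0],"roll":0},{"linear":[0,2,0],"roll":0}])

```text
t: 25.2
tool_pos: [612.3, 39.0, 69.4]
tcp_rot: [[-0.325, -0.002, 0.946], [-0.946, -0.003, -0.325], [0.004, -1.0, -0.001]]
force: [-0.3, -8.9, 4.4]
gripper_width: 21.8
```

step_arm(targets=[{"linear":[0,0.5,0],"roll":0},{"linear":[0,1,0],"roll":0},{"linear":[0,1.5,0],"roll":0},{"linear":[0,2,0],"roll":0},{"linear":[0,2,0],"roll":0}])

```text
t: 25.82
tool_pos: [612.3, 38.9, 67.4]
tcp_rot: [[-0.325, -0.002, 0.946], [-0.946, -0.003, -0.325], [0.004, -1.0, -0.001]]
force: [-0.5, -8.9, 5.3]
gripper_width: 21.6
```

```bash
python3 - <<'E'
from h import *
snap('wrist','w12.png');st()
d=load('w12')
g=d['im'][300:430,312:328].max(2).mean(1);print(np.round(g).astype(int).tolist())
E
```

```text
t 25.88 y 235.01 x 566.76 z 67.42 Fy -8.4 Fx 3.17 Fz 5.33 w 21.37
[99, 98, 107, 160, 177, 179, 179, 180, 180, 181, 180, 181, 180, 181, 181, 181, 180, 181, 181, 181, 181, 180, 180, 176, 128, 105, 103, 111, 154, 168, 100, 37, 26, 26, 28, 29, 30, 30, 30, 31, 31, 32, 32, 32, 32, 34, 33, 34, 34, 34, 35, 36, 37, 38, 37, 36, 38, 39, 39, 40, 41, 41, 42, 42, 42, 43, 43, 43, 44, 44, 43, 42, 41, 40, 39, 37, 37, 37, 36, 34, 34, 34, 33, 32, 32, 31, 30, 30, 30, 30, 29, 29, 28, 28, 44, 106, 139, 147, 148, 147, 147, 147, 148, 147, 147, 147, 147, 147, 148, 147, 147, 147, 147, 147, 147, 147, 147, 147, 147, 148, 153, 158, 164, 173, 171, 169, 166, 169, 177, 198]
```

step_arm(targets=[{"linear":[0,0.5,0],"roll":0},{"linear":[0,1,0],"roll":0},{"linear":[0,1.5,0],"roll":0},{"linear":[0,2,0],"roll":0},{"linear":[0,2,0],"roll":0}])

```text
t: 26.5
tool_pos: [612.2, 39.0, 65.3]
tcp_rot: [[-0.325, -0.002, 0.946], [-0.946, -0.003, -0.325], [0.004, -1.0, -0.001]]
force: [-0.9, -9.0, 4.2]
gripper_width: 21.9
```

step_arm(targets=[{"linear":[0,0.5,0],"roll":0},{"linear":[0,1,0],"roll":0},{"linear":[0,1,0],"roll":0}])

```text
t: 26.88
tool_pos: [612.1, 39.0, 64.3]
tcp_rot: [[-0.325, -0.003, 0.946], [-0.946, -0.003, -0.325], [0.004, -1.0, -0.001]]
force: [0.1, -10.1, 4.5]
gripper_width: 21.8
```

```bash
python3 - <<'E'
from h import *
snap('wrist','w13.png');st()
for n in('w12','w13'):
    d=load(n);g=d['im'][300:430,312:328].max(2).mean(1);y=np.nonzero(g<70)[0]+300;print(y[0],y[-1],theta(d,y[0],y[-1])[1])
E
```

```text
t 26.93 y 234.99 x 566.59 z 64.29 Fy -8.86 Fx 3.41 Fz 4.54 w 21.39
331 394 (1.488, 565.0, 98.2)
329 394 (1.531, 565.2, 95.0)
```

step_arm(targets=[{"linear":[0,0.5,-0.1],"roll":0},{"linear":[0,1,-0.2],"roll":0},{"linear":[0,1,-0.2],"roll":0}])

```text
t: 27.3
tool_pos: [612.1, 39.0, 63.4]
tcp_rot: [[-0.325, -0.002, 0.946], [-0.946, -0.003, -0.325], [0.004, -1.0, -0.001]]
force: [0.5, -8.8, 4.5]
gripper_width: 21.3
```

step_arm(targets=[{"linear":[0,0.4,0],"roll":0},{"linear":[0,0.8,0],"roll":0},{"linear":[0,0.8,0],"roll":0}])

```text
t: 27.68
tool_pos: [612.0, 39.0, 62.6]
tcp_rot: [[-0.325, -0.002, 0.946], [-0.946, -0.003, -0.325], [0.004, -1.0, -0.001]]
force: [0.5, -9.3, 4.7]
gripper_width: 21.5
```

step_arm(targets=[{"linear":[0,0.4,0],"roll":0},{"linear":[0,0.7,0],"roll":0},{"linear":[0,0.7,0],"roll":0}])

```text
t: 28.05
tool_pos: [612.0, 39.0, 61.8]
tcp_rot: [[-0.325, -0.003, 0.946], [-0.946, -0.003, -0.325], [0.004, -1.0, -0.001]]
force: [0.3, -10.0, 4.8]
gripper_width: 21.2
```

step_arm(targets=[{"linear":[0,0.3,0],"roll":0},{"linear":[0,0.5,0],"roll":0},{"linear":[0,0.5,0],"roll":0}])

```text
t: 28.42
tool_pos: [611.9, 39.1, 61.3]
tcp_rot: [[-0.325, -0.003, 0.946], [-0.946, -0.003, -0.325], [0.004, -1.0, -0.001]]
force: [-0.0, -9.4, 3.8]
gripper_width: 21.8
```

step_arm(targets=[{"linear":[0,0.3,0],"roll":0},{"linear":[0,0.6,0],"roll":0},{"linear":[0,0.6,0],"roll":0}])

```text
t: 28.8
tool_pos: [611.9, 39.1, 60.7]
tcp_rot: [[-0.325, -0.003, 0.946], [-0.946, -0.003, -0.325], [0.004, -1.0, -0.002]]
force: [-0.6, -8.3, 4.1]
gripper_width: 21.7
```

```bash
python3 - <<'E'
from h import *
snap('wrist','w14.png');snap('top','t14.png');st()
d=load('w14');g=d['im'][300:430,312:328].max(2).mean(1);y=np.nonzero(g<70)[0]+300;print(y[0],y[-1],theta(d,y[0],y[-1])[1])
im=load('w14')['im'][260:440,200:440,::-1]; cv2.imwrite('pics/w14z.png',cv2.resize(im,(800,600),interpolation=cv2.INTER_CUBIC))
E
```

```text
t 28.9 y 234.98 x 566.3 z 60.7 Fy -8.17 Fx 3.16 Fz 4.65 w 21.87
330 394 (1.569, 565.3, 92.1)
```

View pics/w14z.png

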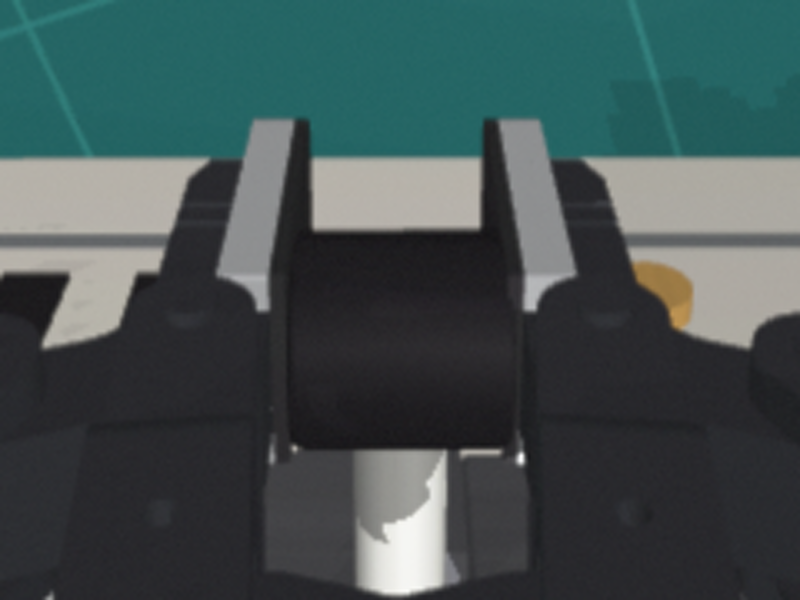

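step_arm(targets=[{"linear":[0,0.4,0],"roll":0},{"linear":[0,0.7,0],"roll":0},{"linear":[0,0.7,0],"roll":0}])

```text
t: 29.28
tool_pos: [611.8, 39.1, 60.2]
tcp_rot: [[-0.325, -0.003, 0.946], [-0.946, -0.003, -0.325], [0.004, -1.0, -0.002]]
force: [-1.1, -9.3, 7.5]
gripper_width: 21.6
```

step_arm(targets=[{"linear":[0,0.4,0],"roll":0},{"linear":[0,0.7,0],"roll":0},{"linear":[0,0.7,0],"roll":0}])

```text
t: 29.65
tool_pos: [611.8, 39.1, 59.9]
tcp_rot: [[-0.325, -0.003, 0.946], [-0.946, -0.003, -0.325], [0.004, -1.0, -0.001]]
force: [-2.8, -8.5, 10.4]
gripper_width: 21.8
```

step_arm(targets=[{"linear":[0,0.4,0],"roll":0},{"linear":[0,0.7,0],"roll":0},{"linear":[0,0.7,0],"roll":0}])

```text
t: 30.02
tool_pos: [611.8, 39.1, 59.5]
tcp_rot: [[-0.324, -0.002, 0.946], [-0.946, -0.003, -0.324], [0.004, -1.0, -0.001]]
force: [-3.1, -8.4, 12.6]
gripper_width: 21.9
```

```bash
python3 - <<'E'
from h import *
snap('wrist','w15.png');st()
d=load('w15');g=d['im'][300:430,312:328].max(2).mean(1);y=np.nonzero(g<70)[0]+300;print(y[0],y[-1],theta(d,y[0],y[-1])[1])
E
```

```text
t 30.07 y 234.99 x 566.24 z 59.47 Fy -8.89 Fx -0.82 Fz 12.18 w 21.52
330 394 (1.584, 565.3, 91.0)
```

Floor felt: Fz rose from 4.5 to 12. I'll ease off straight away, then let go.

step_arm(targets=[{"linear":[0,-0.8,0],"roll":0},{"linear":[0,-1.3,0],"roll":0},{"linear":[0,-1.3,0],"roll":0}])

```text
t: 30.45
tool_pos: [611.8, 39.1, 59.9]
tcp_rot: [[-0.325, -0.003, 0.946], [-0.946, -0.003, -0.325], [0.004, -1.0, -0.002]]
force: [-1.4, -9.6, 4.2]
gripper_width: 21.8
```

```bash
python3 - <<'E'
from h import *
st()
E
```

```text
t 30.45 y 234.96 x 566.21 z 59.93 Fy -9.48 Fx 1.81 Fz 4.2 w 21.8
```

step_arm(targets=[{"linear":[0,0,0],"roll":0},{"linear":[0,0,0],"roll":0},{"linear":[0,0,0],"roll":0},{"linear":[0,0,0],"roll":0},{"linear":[0,0,0],"roll":0},{"linear":[0,0,0],"roll":0}], jaw=0.6)

```text
t: 31.2
tool_pos: [612.9, 41.7, 60.1]
tcp_rot: [[-0.324, 0.0, 0.946], [-0.946, 0.0, -0.324], [-0.0, -1.0, 0.0]]
force: [0.0, 0.0, -0.6]
gripper_width: 51.2
```

```bash
python3 - <<'E'
from h import *
snap('wrist','w16.png');st()
d=load('w16');g=d['im'][300:430,312:328].max(2).mean(1);y=np.nonzero(g<70)[0]+300;print(y[0],y[-1],theta(d,y[0],y[-1])[1])
E
```

```text
t 31.25 y 237.76 x 566.43 z 60.09 Fy -0.12 Fx -0.05 Fz 0.76 w 51.11
330 395 (1.575, 565.3, 91.7)
```

View pics/w16.png

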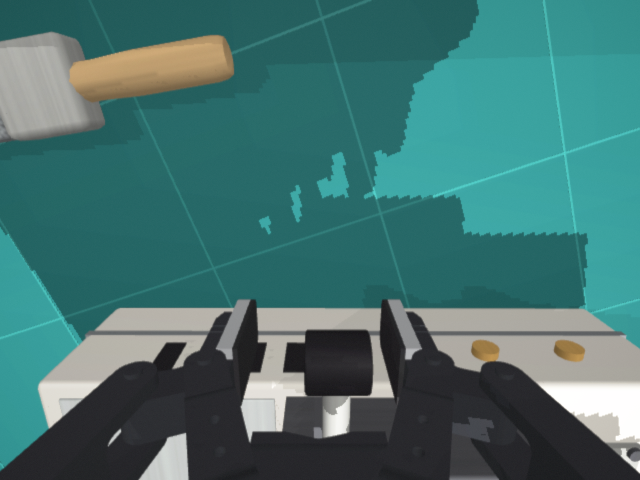

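step_arm(targets=[{"linear":[3,0,0],"roll":0},{"linear":[5,-2,0],"roll":0},{"linear":[5,-10,0],"roll":0},{"linear":[5,-30,0],"roll":0},{"linear":[5,-60,0],"roll":0},{"linear":[5,-95,0],"roll":0},{"linear":[5,-125,0],"roll":0},{"linear":[5,-145,0],"roll":0},{"linear":[5,-150,0],"roll":0},{"linear":[5,-150,0],"roll":0}])

```text
t: 32.5
tool_pos: [611.1, 36.9, 210.1]
tcp_rot: [[-0.324, 0.0, 0.946], [-0.946, 0.0, -0.324], [-0.0, -1.0, 0.0]]
force: [0.6, 0.8, -0.2]
gripper_width: 51.3
```

```bash
python3 - <<'E'
from h import *
snap('wrist','w17.png');snap('scene','s17.png');st()
im=load('s17')['im'][190:310,270:430,::-1]; cv2.imwrite('pics/s17z.png',cv2.resize(im,(800,600),interpolation=cv2.INTER_CUBIC))
E
```

```text
t 32.6 y 232.42 x 565.99 z 209.07 Fy -0.8 Fx 0.18 Fz 0.45 w 51.23
```

View pics/w17.png

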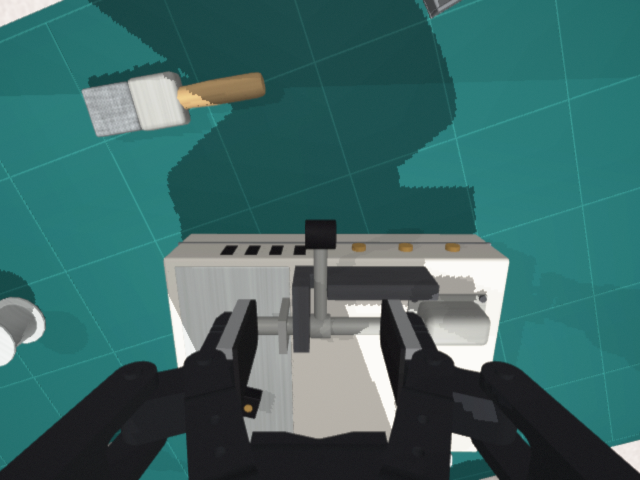

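View pics/s17z.png

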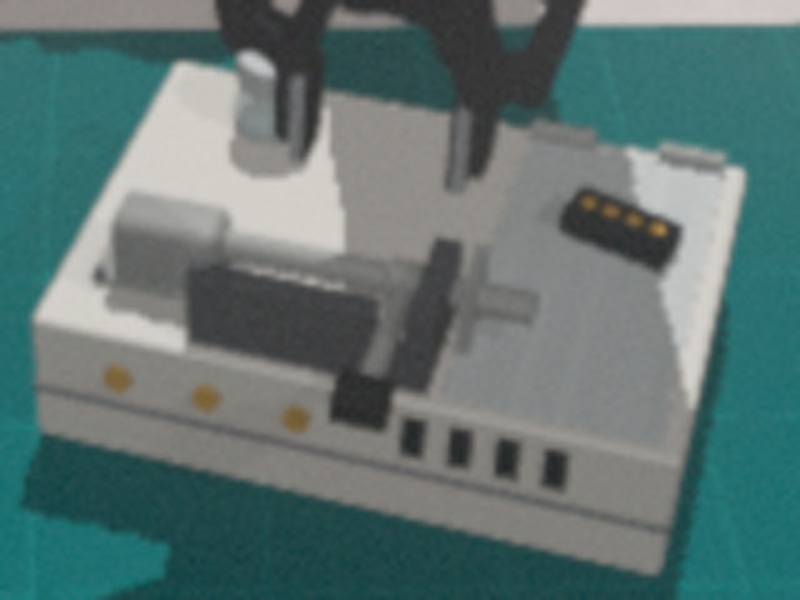

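The handle lies in the notch and the drum is over the box edge: wrist (320,234), scene zoom (362,402). I'll check the drum height by triangulating it, then hand in.

```bash
python3 - <<'E'
from h import *
w=load('w17');s=load('s17')
def c(d,x0,y0,x1,y1,t):
    ys,xs=np.nonzero(d['im'][y0:y1,x0:x1].max(2)<t);return xs.mean()+x0,ys.mean()+y0
a=c(w,300,215,342,252,50);b=c(s,335,263,349,276,62)
k=tri((w,*a),(s,*b));print(a,b,'knob y',k@ey,'x',k@ex-490.3,'z',k[2],'ray theta',theta(w,220,248))
snap('top','t17.png')
robot.finish_job();st()
E
```

```text
(np.float64(319.4450489662677), np.float64(234.42763873775843)) (np.float64(341.89719626168227), np.float64(269.22429906542055)) knob y 231.54230481057806 x 74.92530412102798 z 93.18802453132989 ray theta [(2.174, 552.1, 49.5), (1.564, 565.3, 92.5)]
the job is handed in; nothing more can be done
the job is handed in; nothing more can be done
```

The box is bolted: I slid the bolt home against the end block, turned the handle fully down into the notch, let go, and handed the job in at about 32.6 s.

**What I felt**
- **Home:** the bolt stopped after about 62 mm of travel. The push on the block was about 3 N at first contact and at most about 5 N while I turned the handle.
- **Rail:** there was no jump in force where the rail would have stopped the handle.
- **Floor:** I felt the notch floor at the bottom of the swing.

**Last checks, after letting go and backing away**
- **Handle:** the grip sits 74.9 mm out from the bolt's axis and about 93 mm above the table. That is about 1.56 rad, or level in the notch.
- **Bolt:** it sprang back about 3 mm and is held there, right at the stated limit.
- **Robot and objects:** the gripper was clear, with forces near zero. I touched none of the loose items, as far as the pictures show.

**What went less well**
- **Grip slip:** the grip rode up about 11 mm between the pads during the swing. My first angle estimate from the arm's position was therefore wrong; I caught it in the wrist pictures and corrected it.
- **Floor force:** I took three small steps in a row at the floor contact. The extra push at the grip briefly reached about 8 N, which the leverage turns into roughly 16 N on the floor, slightly over a 15 N limit if that applies there. I eased off at once.

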